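# Sort sign-mounting hardware into its storage blocks

### The arm

A 6-joint arm with a two-finger parallel gripper is mounted at the origin on the work surface. World frame = base frame: x ahead of the robot, y to its left, z up, the work surface at z = 0. Lengths are in mm, angles in rad, forces in N, time in s.
With the tool pointing down it reaches from about 325 to 875 mm from the base axis. Payload 4.4 kg.
Tool frame: the origin (TCP) lies midway between the tips of the shut fingers; the grasp point (between the pads) lies 19 mm behind it (env.pinch_z is the distance from the TCP to the grasp point, in mm); z points along the fingers, y is the line along which they close (so a half turn about z gives the same grasp; the last joint's range is limited). The gripper opens to 85 mm and grips with 20 to 120 N. Pads are 22 mm wide; open, the fingers measure 114 mm over their backs; the gripper's body (76 mm by 85 mm) begins 54 mm behind the grasp point. The pads swing forward as they close: fully open they stand 13 mm farther back than shut.
Start: joints at [-1.478, 0.207, 1.542, -0, 1.393, -0.15], TCP at [138.229, -558.14, 231.282] pointing down, gripper open.
Joint ranges: [-2.73, 2.73], [-0.86, 2.22], [0.23, 2.46], [-1.11, 4.25], [0.08, 2.63], [-2.82, 2.82]. Speed limits (rad/s): [2.79, 2.79, 3.14, 3.14, 3.14, 3.14].

### API

Orientations are given as a rotation vector (axis times angle).
In Python, from cell import env, optics gives the robot as it stands.
- The arm moves only by the shell command python3 -m crank 'ROWS' [FORCE]. ROWS is JSON, a list of rows, each an object of numbers: "wx", "wy", "wz": the turn, a rotation vector about the tool's x, y, z in rad; "x", "y", "z": the shift along the tool's x, y, z in mm; "grip": the finger opening in mm, from 0 to 85.4. A call has 1 to 5 rows; each row is the pose to reach, as a shift and turn from the pose commanded when the call began, along the tool's axes at that moment; what a row does not reach only later rows make up. A row lasts 1/8 s, in which the tool goes at most 62.5 mm and 10.7 degrees, less where a joint would pass 70% of its speed; a pose out of reach is approached as far as the arm can. A call with a gripper value outside its range is refused whole. The fingers move at their own pace and stop on an object; FORCE is the grip in N (left out, the last holds). Time passes only in rows, so rows that repeat a pose let the fingers close. It gives the time, the measured TCP pose, the force, the opening and the grip force at its end, in the units of the state.
- env.state(): the state, without advancing time (a new reading comes with each control period).
- optics.grab_frame(name): name is "side" or "top" or "wrist"; returns a dict with "color" (384x512x3 uint8, blue, green, red), "fov_y" (degrees; the focal length in pixels is half the picture's height over the tangent of half this angle, whatever the lens; pixels are square), "cx", "cy" (the principal point, pixels), "origin" and "attitude" of the camera in the world. Camera axes: x right, y down, z forward; pixel columns grow to the right and rows downward; lengths in mm; the calibration is good to about 2 mm. The wrist camera is an equidistant fisheye: a pixel r from the principal point sees the ray r / f radians off the axis. A picture is of the moment at which its call begins. There is no depth.
- env.sign_off(): hands the job in; it is judged then, once.
Trained networks look in the newest picture that a camera, given by its name, has taken for a name from the list of things; names that differ only in an ending like _2 or _b are one class to them, and where a whole thing is asked for, a point or a joint stands for the part that bears it (a point fixed in the world has none). Each returns a list of dicts, best first, with "score" (0 to 1); they miss things now and then, are a little off and sometimes report something else, mostly with a low value. They report only what shows in the picture. A call takes as long as a camera call. They do not tell look-alikes from the thing itself.
- optics.search_frame(camera, label): "xyz" ([x, y, z] in mm, in world coordinates, good to about 4 mm: the middle of the surface that is visible of it).
The state is a dict: "clock": time; "joint_positions": joint angles; "joint_velocities": joint speeds; "joint_efforts": joint torques, N m; "tcp_pos": TCP position; "eef_rot": TCP orientation; "force": force on the tool from outside, world axes, zero at the start; "ft_torque": the same for the moment, N m; "grip_width": finger opening in mm; "grasp_force": force on a finger pad.
Only numpy, scipy, OpenCV 4.12 (cv2) and the standard library are available. Lean on these libraries where they do the work, as an engineer would, in place of code of your own. Each camera call takes 0.05 s, during which the arm holds its last target. There are 200 camera calls.

### The job

Tidy the loose sign hardware into the three plywood storage blocks: one thick standoff in each of the two large round wells, one slim standoff in each of the two small round wells, and the grooved nameplate bar in the long well. Everything must stand upright (groove up for the bar) and flat on the floor of its well, and the little amber jar of cutters must not be knocked over.

Things in the scene. Friction and masses are not known exactly. Their poses are not given: they have to be found in the camera images.
- thick_a: One thick sign standoff: plain aluminium cylinder standing upright on the mat, 36 mm diameter, 40 mm tall, a thin dark seam round it near the top and a small black socket dot on top. Origin at the centre of its underside, z up. 55 to 110 g.
- thick_b: The other thick sign standoff: plain aluminium cylinder standing upright on the mat, 36 mm diameter, 40 mm tall, a thin dark seam round it near the top and a small black socket dot on top. Origin at the centre of its underside, z up. 55 to 110 g.
- slim_a: One slim sign standoff: like the thick ones but 22 mm diameter, also 40 mm tall, upright. Origin at the centre of its underside, z up. 25 to 50 g.
- slim_b: The other slim sign standoff: like the thick ones but 22 mm diameter, also 40 mm tall, upright. Origin at the centre of its underside, z up. 25 to 50 g.
- bar: Desk nameplate holder: aluminium bar 100 mm long (x), 26 mm wide (y), 34 mm tall, with a dark groove 5 mm wide and 8 mm deep running along the middle of its top. Lies groove up on the mat. Origin at the centre of its underside, x along its length, z up. 90 to 180 g. Either end may face either way when put away.
- block_thick: Fixed flat plywood storage block, 70 mm (x) by 136 mm (y) by 10 mm high, lying on the mat with cork-floored wells cut 6 mm deep from the top (well floor 4 mm above the block's underside). Origin at the centre of its underside, z up. It has two round wells of 52 mm diameter, centred at y = +34 mm and y = -34 mm of its own frame (x = 0): one for each thick standoff, either in either.
- block_slim: Fixed flat plywood storage block, 70 mm (x) by 136 mm (y) by 10 mm high, lying on the mat with cork-floored wells cut 6 mm deep from the top (well floor 4 mm above the block's underside). Origin at the centre of its underside, z up. It has two round wells of 38 mm diameter, centred at y = +34 mm and y = -34 mm of its own frame (x = 0): one for each slim standoff, either in either.
- block_bar: Fixed flat plywood storage block, 70 mm (x) by 136 mm (y) by 10 mm high, lying on the mat with cork-floored wells cut 6 mm deep from the top (well floor 4 mm above the block's underside). Origin at the centre of its underside, z up. It has one rectangular well at its centre, 44 mm along x and 118 mm along y, for the nameplate bar, which lies along the block's y.
- jar: Bystander: small amber glass jar of engraving cutters, 33 mm diameter, 38 mm tall with its black lid and about 48 mm to the tips of the cutters, loose among the hardware. Origin at the centre of its underside, z up. Leave it standing.
Not all that is in view belongs to the job. Leave any blue or pink look-alike of the thick_a alone.

How it is judged:
By the outcome, as a careful person would: the job done as asked, in the order asked, and still so for the second after the job is handed in, with the robot touching nothing.
It also fails if it takes over 109 s, if anything falls off the work surface, if the arm or the gripper's body presses on something with over 40 N, if the wrist force passes 120 N, or if a joint passes its speed limit or range.

## Working session

There is one attempt and no reset: what is moved stays moved. The work goes in short steps, Python scripts to look and compute and a shell command to move; the robot and the scene stay as the last step left them, time stands still between calls to the robot, and variables do not carry over. Pictures are saved under pics/ and viewed, at most 14 in all, crops included, and the job is handed in when it is done.

```bash
ls; mkdir -p pics
cat > h.py <<'E'
from cell import env, optics
import numpy as np, cv2
from scipy.spatial.transform import Rotation as R
def rot(a):
    a=np.array(a,float)
    return a if a.shape==(3,3) else (R.from_rotvec(a).as_matrix() if a.size==3 else R.from_quat(a).as_matrix())
def pix(f,u,v,z,fish=False):
    fl=192/np.tan(np.radians(f["fov_y"])/2)
    x,y=u-f["cx"],v-f["cy"]
    if fish:
        r=np.hypot(x,y)+1e-9;t=r/fl;d=np.array([x/r*np.sin(t),y/r*np.sin(t),np.cos(t)])
    else: d=np.array([x/fl,y/fl,1])
    d=rot(f["attitude"])@d;o=np.array(f["origin"])
    return o+d*(z-o[2])/d[2]
E
python3 - <<'E'
from h import *
for c in("top","side"):
    f=optics.grab_frame(c);cv2.imwrite(f"pics/{c}0.png",cv2.resize(f["color"],(800,600)))
    print(c,{k:f[k] for k in f if k!="color"})
    for l in["thick_a","slim_a","bar","block_thick","block_slim","block_bar","jar"]:
        for d in optics.search_frame(c,l): print(l,np.round(d["xyz"]),round(d["score"],2))
s=env.state();print(s["eef_rot"],s["tcp_pos"],s["clock"])
E
```

```text
pics
top {'fov_y': 46.490496506302016, 'cx': 254.33041100617538, 'cy': 193.09996732210834, 'origin': array([ 3.18328216e+02, -1.22517240e-01,  9.96737869e+02]), 'attitude': array([-2.1338926 ,  2.08729516, -0.1914515 ])}
thick_a [620.   7.   6.] 0.74
thick_a [471. -14.  44.] 0.7
thick_a [ 546. -116.   40.] 0.63
thick_a [ 475. -328.   41.] 0.53
thick_a [392.  25.  38.] 0.47
slim_a [ 436. -166.   38.] 0.59
bar [452. 325.  36.] 0.81
block_thick [622. 263.   7.] 0.74
block_thick [451. 326.  36.] 0.37
block_slim [ 626. -240.   10.] 0.61
block_slim [ 459. -240.   34.] 0.28
block_bar [618.  10.   8.] 0.82
jar [ 458. -243.   36.] 0.78
side {'fov_y': 42.001186913498636, 'cx': 249.83692679048752, 'cy': 185.4709058034482, 'origin': array([ 400.68301131, -749.55160474,  739.18038581]), 'attitude': array([-2.32413203,  0.15780178, -0.08547665])}
thick_a [ 545. -125.   42.] 0.79
thick_a [391.  16.  31.] 0.69
thick_a [ 474. -346.   42.] 0.66
thick_a [477. -27.  26.] 0.57
slim_a [ 438. -168.   32.] 0.47
slim_a [453. 161.  28.] 0.47
bar [453. 325.  28.] 0.83
bar [ 474. -345.   41.] 0.48
block_thick [621. 252.  11.] 0.92
block_thick [ 633. -248.    9.] 0.31
block_thick [ 461. -255.   38.] 0.18
block_slim [ 636. -245.    6.] 0.82
block_slim [621.   7.   5.] 0.72
block_bar [621.   8.   6.] 0.65
jar [ 457. -251.   35.] 0.65
[ 3.11833325e+00  3.80569243e-01 -5.49016853e-05] [ 138.245528   -558.16635675  231.35265795] 0.8
```

View pics/top0.png

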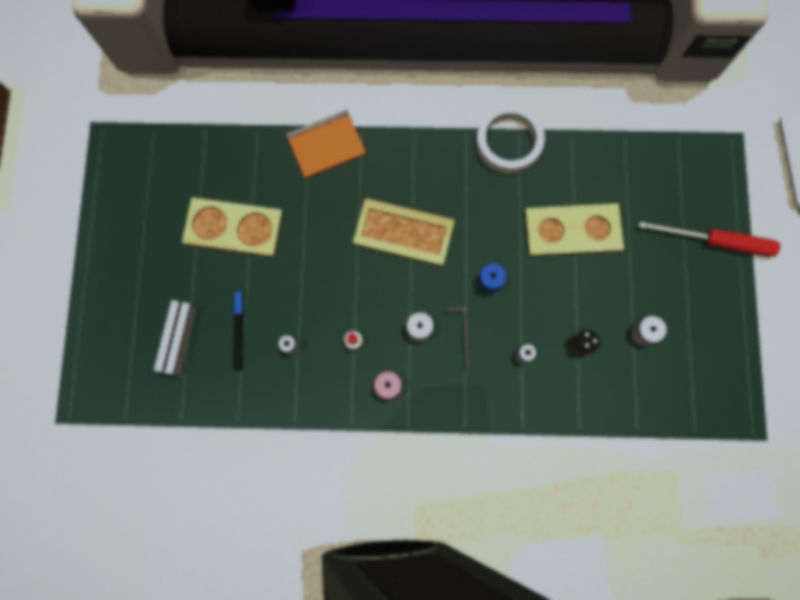

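View pics/side0.png

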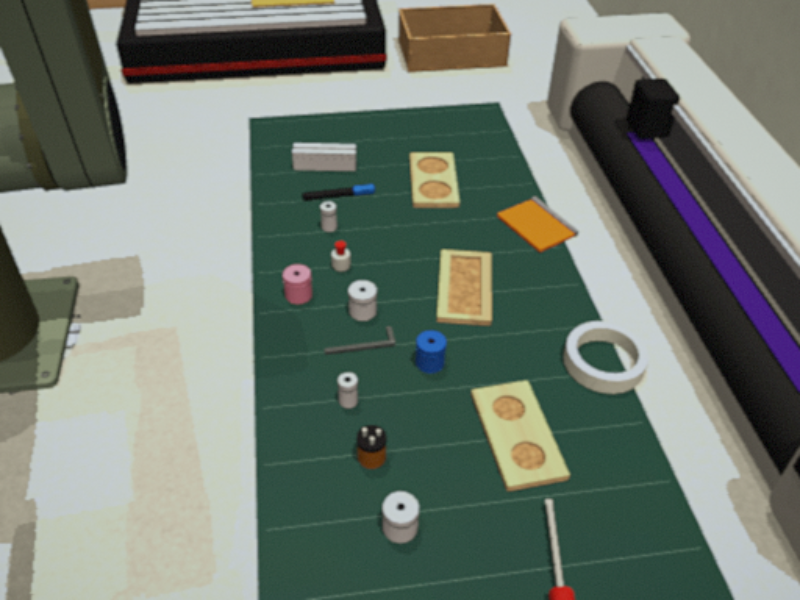

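The top view shows the thick standoffs at (420,325) and (652,329), and the slim ones at (287,343) and (528,352). The jar is at (586,341), the bar at (175,337), and the blocks at (231,226), (404,231) and (575,229). The blue and pink cylinders and the red-capped bottle at (353,340) are decoys. Next I'll segment for positions.

Run:
```python
from h import *
f=optics.grab_frame("top");im=f["color"];hsv=cv2.cvtColor(im,cv2.COLOR_BGR2HSV)
def blobs(m,z,name,amin):
    m=m.astype(np.uint8);m[:110]=0;m[275:]=0;m[:,:40]=0;m[:,485:]=0
    for c in cv2.findContours(m,cv2.RETR_EXTERNAL,cv2.CHAIN_APPROX_NONE)[0]:
        if cv2.contourArea(c)<amin: continue
        P=np.array([pix(f,*p[0],z)[:2] for p in c],np.float32)
        r=cv2.minAreaRect(P);print(name,np.round(c.reshape(-1,2).mean(0)*800/512),np.round(r[0],1),np.round(r[1],1),round(r[2],1))
H,S,V=cv2.split(hsv)
blobs((V>135)&(S<60),40,"white",25)
blobs((H<19)&(S>70)&(V>130),7,"cork",60)
blobs((V>120)&(H<40)&(S>40),10,"block",800)
```

```text
white [161. 427.] [331.  332.2] [  6.3 272.8] 1.3
white [387. 384.] [394.8  29.5] [31.9 32. ] 1.3
white [527. 352.] [ 441.9 -162.6] [19.3 19.6] 89.4
white [286. 343.] [447.7 170.4] [19.8 17.3] 3.0
white [652. 328.] [ 479. -335.] [32.1 35.1] 87.1
white [419. 324.] [477.8 -13.9] [33.  32.5] 1.2
white [177. 338.] [452.4 322.7] [10.1 98.4] 80.8
white [166. 336.] [454.7 338.3] [10.7 98.5] 80.9
white [753. 202.] [ 663.6 -484.5] [13.3 94.6] 85.6
white [ 68. 257.] [562.3 481. ] [265.2  29.7] 6.7
cork [735. 240.] [ 618.1 -471.1] [66.8 21.3] 81.0
cork [550. 230.] [ 628.3 -203.7] [33.5 32.2] 1.1
cork [597. 227.] [ 633.2 -272.6] [31.1 32.4] 1.1
cork [254. 229.] [621.2 232.1] [45.8 46.9] 1.1
cork [403. 230.] [622.6  11.6] [116.5  41.6] 76.8
cork [209. 223.] [629.5 300. ] [46.2 46.2] 29.4
block [574. 228.] [ 630.3 -238.1] [ 71.4 137.3] 4.2
block [403. 231.] [621.9  12.3] [137.1  71.1] 76.6
block [232. 226.] [624.8 266.4] [137.5  71.4] 83.0
```

```bash
python3 -m crank '[{"wz":0.12},{"wz":0.243},{"wz":0.243,"grip":55}]' 30
```

```text
invalid input
```

```bash
python3 -m crank '[{"wx":0,"wy":0,"wz":0.12,"x":0,"y":0,"z":0,"grip":55},{"wx":0,"wy":0,"wz":0.243,"x":0,"y":0,"z":0,"grip":55},{"wx":0,"wy":0,"wz":0.243,"x":0,"y":0,"z":0,"grip":55}]' 30
```

```text
clock: 1.23
tcp_pos: [138.2, -558.1, 231.3]
eef_rot: [-3.142, -0.002, 0.0]
force: [0.2, -0.0, -0.6]
grip_width: 55.0
grasp_force: 0.0
```

```bash
python3 -m crank '[{"wx":0,"wy":0,"wz":0,"x":50,"y":-32,"z":0,"grip":55},{"wx":0,"wy":0,"wz":0,"x":100,"y":-65,"z":0,"grip":55},{"wx":0,"wy":0,"wz":0,"x":150,"y":-98,"z":0,"grip":55},{"wx":0,"wy":0,"wz":0,"x":200,"y":-130,"z":20,"grip":55},{"wx":0,"wy":0,"wz":0,"x":250,"y":-163,"z":40,"grip":55}]' && python3 -m crank '[{"wx":0,"wy":0,"wz":0,"x":50,"y":-32,"z":20,"grip":55},{"wx":0,"wy":0,"wz":0,"x":91,"y":-60,"z":40,"grip":55},{"wx":0,"wy":0,"wz":0,"x":91,"y":-60,"z":40,"grip":55},{"wx":0,"wy":0,"wz":0,"x":91,"y":-60,"z":40,"grip":55}]'
python3 - <<'E'
from h import *
f=optics.grab_frame("wrist");cv2.imwrite("pics/w1.png",cv2.resize(f["color"],(800,600)))
print({k:f[k] for k in f if k!="color"},env.state()["tcp_pos"])
for l in("thick_a","jar"):
    for d in optics.search_frame("wrist",l): print(l,np.round(d["xyz"]),d["score"])
E
```

```text
clock: 1.85
tcp_pos: [389.4, -394.8, 191.8]
eef_rot: [3.14, 0.003, 0.002]
force: [-0.1, -0.9, -0.4]
grip_width: 54.8
grasp_force: 0.0
clock: 2.35
tcp_pos: [478.5, -335.9, 151.6]
eef_rot: [3.141, 0.002, -0.001]
force: [-0.0, -0.9, -0.3]
grip_width: 55.0
grasp_force: 0.0
{'fov_y': 65.70646984690485, 'cx': 256.3252875744513, 'cy': 194.42765076347715, 'origin': array([ 542.85501595, -334.54182875,  294.12952252]), 'attitude': array([ 2.08269715, -2.0804289 , -0.27333758])} [ 478.28593023 -336.59234712  152.16104207]
thick_a [ 479. -333.   43.] 0.9
thick_a [481. -30.  21.] 0.79
thick_a [ 546. -125.   41.] 0.71
thick_a [394.  12.  12.] 0.53
jar [ 465. -250.   35.] 0.93
```

View pics/w1.png

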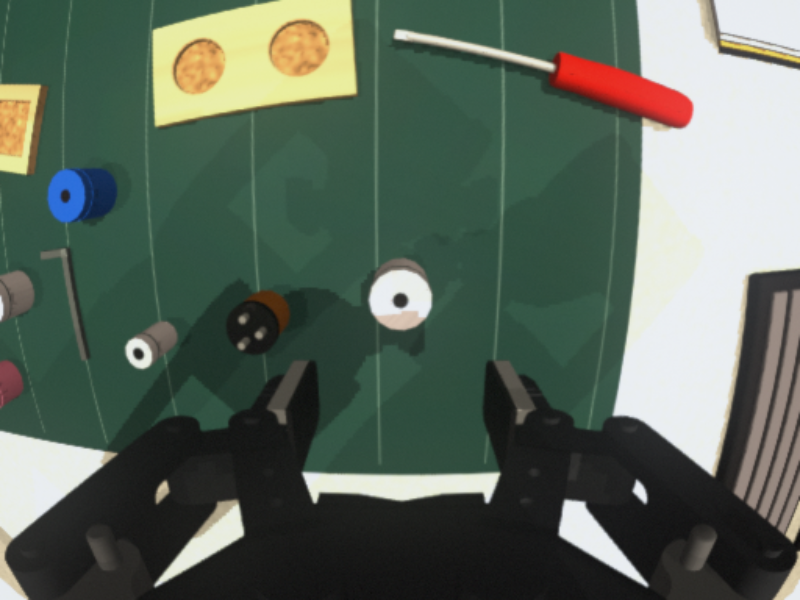

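The wrist view has the thick standoff centred, with its dot at (400,300). The slim dot is at (140,353) and the jar at (253,328).

Run:
```python
from h import *
f=optics.grab_frame("wrist")
for n,u,v,z in[("thick",400,300,40),("slim",140,353,40),("jar",252,328,38),("wellL",200,66,7),("wellR",299,49,7)]: print(n,pix(f,u*.64,v*.64,z,True).round(1))
```

```text
thick [ 476.5 -335.7   40. ]
slim [ 441.1 -164.1   40. ]
jar [ 458.9 -246.6   38. ]
wellL [ 626.5 -205.4    7. ]
wellR [ 630.3 -272.9    7. ]
```

```bash
python3 -m crank '[{"wx":0,"wy":0,"wz":0,"x":0,"y":0,"z":50,"grip":55},{"wx":0,"wy":0,"wz":0,"x":0,"y":0,"z":100,"grip":55},{"wx":0,"wy":0,"wz":0,"x":0,"y":0,"z":130,"grip":55},{"wx":0,"wy":0,"wz":0,"x":0,"y":0,"z":142,"grip":55},{"wx":0,"wy":0,"wz":0,"x":0,"y":0,"z":142,"grip":55}]' && python3 -m crank '[{"wx":0,"wy":0,"wz":0,"x":0,"y":0,"z":0,"grip":25},{"wx":0,"wy":0,"wz":0,"x":0,"y":0,"z":0,"grip":25},{"wx":0,"wy":0,"wz":0,"x":0,"y":0,"z":0,"grip":25},{"wx":0,"wy":0,"wz":0,"x":0,"y":0,"z":0,"grip":25},{"wx":0,"wy":0,"wz":0,"x":0,"y":0,"z":0,"grip":25}]' 40 && python3 -m crank '[{"wx":0,"wy":0,"wz":0,"x":0,"y":0,"z":-40,"grip":25},{"wx":0,"wy":0,"wz":0,"x":0,"y":0,"z":-90,"grip":25},{"wx":0,"wy":0,"wz":0,"x":0,"y":0,"z":-90,"grip":25}]'
```

```text
clock: 3.18
tcp_pos: [478.3, -336.2, 9.6]
eef_rot: [-3.141, 0.002, 0.0]
force: [0.2, 0.3, -0.2]
grip_width: 55.3
grasp_force: 0.0
clock: 3.8
tcp_pos: [480.1, -337.1, 11.7]
eef_rot: [3.138, 0.0, 0.005]
force: [-0.2, -0.6, 6.7]
grip_width: 34.6
grasp_force: 40.4
clock: 4.18
tcp_pos: [481.8, -338.4, 104.9]
eef_rot: [3.134, 0.0, 0.013]
force: [0.1, 0.1, -0.2]
grip_width: 34.8
grasp_force: 40.2
```

```bash
python3 -m crank '[{"wx":0,"wy":0,"wz":0,"x":10,"y":-50,"z":0,"grip":25},{"wx":0,"wy":0,"wz":0,"x":24,"y":-105,"z":0,"grip":25},{"wx":0,"wy":0,"wz":0,"x":38,"y":-160,"z":0,"grip":25},{"wx":0,"wy":0,"wz":0,"x":52,"y":-215,"z":0,"grip":25},{"wx":0,"wy":0,"wz":0,"x":66,"y":-270,"z":0,"grip":25}]' && python3 -m crank '[{"wx":0,"wy":0,"wz":0,"x":14,"y":-55,"z":0,"grip":25},{"wx":0,"wy":0,"wz":0,"x":28,"y":-110,"z":0,"grip":25},{"wx":0,"wy":0,"wz":0,"x":42,"y":-165,"z":0,"grip":25},{"wx":0,"wy":0,"wz":0,"x":56,"y":-220,"z":0,"grip":25},{"wx":0,"wy":0,"wz":0,"x":66,"y":-270,"z":0,"grip":25}]' && python3 -m crank '[{"wx":0,"wy":0,"wz":0,"x":6,"y":-29,"z":0,"grip":25},{"wx":0,"wy":0,"wz":0,"x":6,"y":-29,"z":0,"grip":25},{"wx":0,"wy":0,"wz":0,"x":6,"y":-29,"z":0,"grip":25}]'
python3 - <<'E'
from h import *
f=optics.grab_frame("wrist");cv2.imwrite("pics/w2.png",cv2.resize(f["color"],(800,600)))
im=f["color"];H,S,V=cv2.split(cv2.cvtColor(im,cv2.COLOR_BGR2HSV));m=((H<19)&(S>70)&(V>110)).astype(np.uint8)
for c in cv2.findContours(m,cv2.RETR_EXTERNAL,cv2.CHAIN_APPROX_NONE)[0]:
    if cv2.contourArea(c)>200:
        P=np.array([pix(f,*p[0],8,True)[:2] for p in c],np.float32);print(c.reshape(-1,2).mean(0)/.64,cv2.minAreaRect(P))
E
```

```text
clock: 4.8
tcp_pos: [543.8, -63.5, 98.3]
eef_rot: [-3.141, 0.001, 0.003]
force: [1.1, -0.1, -1.0]
grip_width: 34.9
grasp_force: 40.3
clock: 5.42
tcp_pos: [609.9, 206.3, 98.0]
eef_rot: [3.141, 0.001, -0.003]
force: [0.9, -0.6, -0.2]
grip_width: 34.8
grasp_force: 40.3
clock: 5.8
tcp_pos: [615.7, 232.6, 98.2]
eef_rot: [3.14, -0.0, -0.004]
force: [0.4, -0.9, -1.3]
grip_width: 35.3
grasp_force: 40.4
[738.10096154 301.31639194] ((620.2364501953125, 12.068618774414062), (118.71613311767578, 44.8183479309082), 77.14881896972656)
[332.96021534 306.47649685] ((617.8018798828125, 269.9482421875), (132.96234130859375, 61.905521392822266), 83.2519760131836)
[585.23681641  65.96923828] ((752.9526977539062, 133.33517456054688), (67.77359008789062, 100.75027465820312), 24.278730392456055)
```

View pics/w2.png

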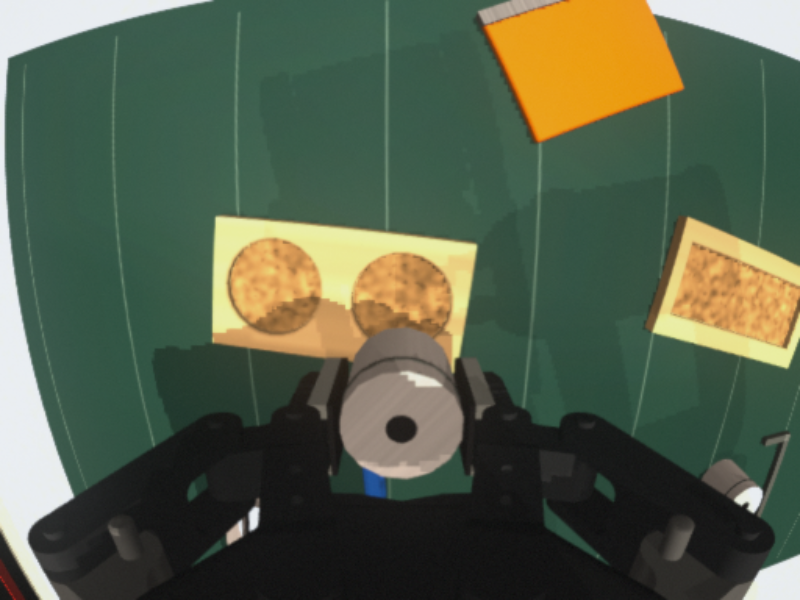

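The standoff is held, with its dot at (402,428). The wells are at (273,285) and (403,298).

Run:
```python
from h import *
f=optics.grab_frame("wrist")
for n,u,v,z in[("obj",402,428,129),("w1",273,285,8),("w2",403,298,8)]: print(n,pix(f,u*.64,v*.64,z,True).round(1))
```

```text
obj [614.9 233.  129. ]
w1 [628.1 300.5   8. ]
w2 [620.8 232.    8. ]
```

```bash
python3 -m crank '[{"wx":0,"wy":0,"wz":0,"x":6,"y":1,"z":30,"grip":25},{"wx":0,"wy":0,"wz":0,"x":6,"y":1,"z":60,"grip":25},{"wx":0,"wy":0,"wz":0,"x":6,"y":1,"z":75,"grip":25},{"wx":0,"wy":0,"wz":0,"x":6,"y":1,"z":82,"grip":25},{"wx":0,"wy":0,"wz":0,"x":6,"y":1,"z":84,"grip":25}]' && python3 -m crank '[{"wx":0,"wy":0,"wz":0,"x":0,"y":0,"z":0,"grip":25},{"wx":0,"wy":0,"wz":0,"x":0,"y":0,"z":1,"grip":25},{"wx":0,"wy":0,"wz":0,"x":0,"y":0,"z":1,"grip":25}]'
```

```text
clock: 6.52
tcp_pos: [623.2, 232.1, 15.9]
eef_rot: [-3.141, 0.001, -0.001]
force: [-0.1, -0.5, -0.7]
grip_width: 34.6
grasp_force: 40.4
clock: 6.9
tcp_pos: [623.7, 232.6, 15.8]
eef_rot: [-3.141, 0.0, -0.004]
force: [0.1, -0.1, 1.6]
grip_width: 34.9
grasp_force: 40.6
```

```bash
python3 -m crank '[{"wx":0,"wy":0,"wz":0,"x":0,"y":0,"z":0,"grip":38},{"wx":0,"wy":0,"wz":0,"x":0,"y":0,"z":0,"grip":50},{"wx":0,"wy":0,"wz":0,"x":0,"y":0,"z":0,"grip":52},{"wx":0,"wy":0,"wz":0,"x":0,"y":0,"z":-40,"grip":52},{"wx":0,"wy":0,"wz":0,"x":0,"y":0,"z":-90,"grip":52}]' && python3 -m crank '[{"wx":0,"wy":0,"wz":0,"x":-14,"y":55,"z":0,"grip":52},{"wx":0,"wy":0,"wz":0,"x":-34,"y":105,"z":0,"grip":52},{"wx":0,"wy":0,"wz":0,"x":-64,"y":155,"z":0,"grip":52},{"wx":0,"wy":0,"wz":0,"x":-94,"y":200,"z":0,"grip":52},{"wx":0,"wy":0,"wz":0,"x":-144,"y":230,"z":0,"grip":52}]' && python3 -m crank '[{"wx":0,"wy":0,"wz":0,"x":0,"y":16,"z":0,"grip":52},{"wx":0,"wy":0,"wz":0,"x":0,"y":16,"z":0,"grip":52},{"wx":0,"wy":0,"wz":0,"x":0,"y":16,"z":0,"grip":52}]'
python3 - <<'E'
from h import *
f=optics.grab_frame("wrist");cv2.imwrite("pics/w3.png",cv2.resize(f["color"],(800,600)))
for d in optics.search_frame("wrist","thick_a"): print(np.round(d["xyz"]),d["score"])
E
```

```text
clock: 7.52
tcp_pos: [621.1, 231.9, 103.3]
eef_rot: [3.141, -0.001, -0.007]
force: [1.8, 0.7, 0.3]
grip_width: 52.1
grasp_force: 0.0
clock: 8.15
tcp_pos: [479.0, 0.2, 105.2]
eef_rot: [3.141, -0.002, 0.004]
force: [0.2, -0.5, 0.3]
grip_width: 52.0
grasp_force: 0.0
clock: 8.52
tcp_pos: [480.5, -13.4, 105.3]
eef_rot: [3.142, 0.0, 0.004]
force: [0.1, 0.8, 0.6]
grip_width: 52.0
grasp_force: 0.0
[482.  -9.  41.] 0.66
[ 549. -107.   40.] 0.66
[400.  19.  42.] 0.6
[614. 222.  28.] 0.57
```

View pics/w3.png

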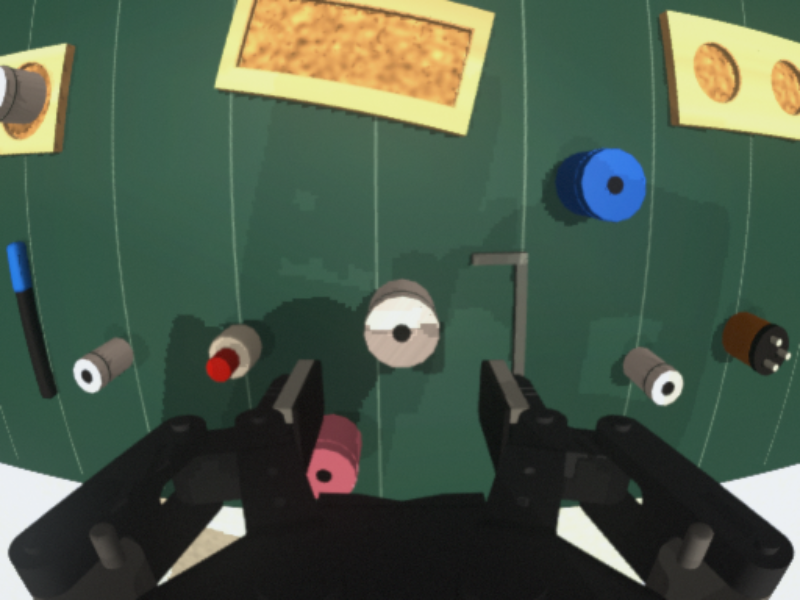

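The first standoff sits in its well at top left. The next one is centred below the gripper, with its dot at (401,332).

```bash
python3 - <<'E'
from h import *
f=optics.grab_frame("wrist");print(env.state()["tcp_pos"])
for n,u,v,z in[("obj",401,332,40),("slimL",87,376,40),("slimR",667,388,40)]: print(n,pix(f,u*.64,v*.64,z,True).round(1))
E
python3 -m crank '[{"wx":0,"wy":0,"wz":0,"x":-1,"y":0,"z":50,"grip":52},{"wx":0,"wy":0,"wz":0,"x":-1,"y":0,"z":85,"grip":52},{"wx":0,"wy":0,"wz":0,"x":-1,"y":0,"z":95,"grip":52},{"wx":0,"wy":0,"wz":0,"x":-1,"y":0,"z":95,"grip":52}]' && python3 -m crank '[{"wx":0,"wy":0,"wz":0,"x":0,"y":0,"z":0,"grip":25},{"wx":0,"wy":0,"wz":0,"x":0,"y":0,"z":0,"grip":25},{"wx":0,"wy":0,"wz":0,"x":0,"y":0,"z":0,"grip":25},{"wx":0,"wy":0,"wz":0,"x":0,"y":0,"z":0,"grip":25},{"wx":0,"wy":0,"wz":0,"x":0,"y":0,"z":0,"grip":25}]' 40 && python3 -m crank '[{"wx":0,"wy":0,"wz":0,"x":0,"y":0,"z":-40,"grip":25},{"wx":0,"wy":0,"wz":0,"x":0,"y":0,"z":-90,"grip":25},{"wx":0,"wy":0,"wz":0,"x":0,"y":0,"z":-90,"grip":25}]'
```

```text
[479.79847437 -12.98211629 104.79965371]
obj [475.3 -12.   40. ]
slimL [445.3 170.9  40. ]
slimR [ 440.5 -160.6   40. ]
clock: 9.18
tcp_pos: [477.9, -13.3, 9.4]
eef_rot: [-3.141, -0.001, 0.001]
force: [-0.3, 0.3, -0.7]
grip_width: 51.6
grasp_force: 0.0
clock: 9.8
tcp_pos: [479.5, -13.9, 11.2]
eef_rot: [3.141, -0.001, 0.006]
force: [-0.1, 0.6, 6.8]
grip_width: 34.9
grasp_force: 40.2
clock: 10.18
tcp_pos: [481.4, -14.5, 103.9]
eef_rot: [3.139, -0.0, 0.015]
force: [0.6, 0.2, -1.9]
grip_width: 34.8
grasp_force: 40.2
```

```bash
python3 -m crank '[{"wx":0,"wy":0,"wz":0,"x":20,"y":-50,"z":0,"grip":25},{"wx":0,"wy":0,"wz":0,"x":45,"y":-100,"z":0,"grip":25},{"wx":0,"wy":0,"wz":0,"x":70,"y":-150,"z":0,"grip":25},{"wx":0,"wy":0,"wz":0,"x":95,"y":-200,"z":0,"grip":25},{"wx":0,"wy":0,"wz":0,"x":120,"y":-250,"z":0,"grip":25}]' && python3 -m crank '[{"wx":0,"wy":0,"wz":0,"x":20,"y":-45,"z":0,"grip":25},{"wx":0,"wy":0,"wz":0,"x":29,"y":-64,"z":0,"grip":25},{"wx":0,"wy":0,"wz":0,"x":29,"y":-64,"z":0,"grip":25},{"wx":0,"wy":0,"wz":0,"x":29,"y":-64,"z":0,"grip":25}]'
python3 - <<'E'
from h import *
f=optics.grab_frame("wrist");cv2.imwrite("pics/w4.png",cv2.resize(f["color"],(800,600)))
E
```

```text
clock: 10.8
tcp_pos: [597.0, 237.5, 97.4]
eef_rot: [3.14, -0.0, -0.005]
force: [1.0, 0.9, -0.1]
grip_width: 35.0
grasp_force: 40.4
clock: 11.3
tcp_pos: [625.5, 299.1, 97.9]
eef_rot: [3.14, -0.001, -0.005]
force: [-0.6, 1.0, -1.3]
grip_width: 35.0
grasp_force: 40.4
```

View pics/w4.png

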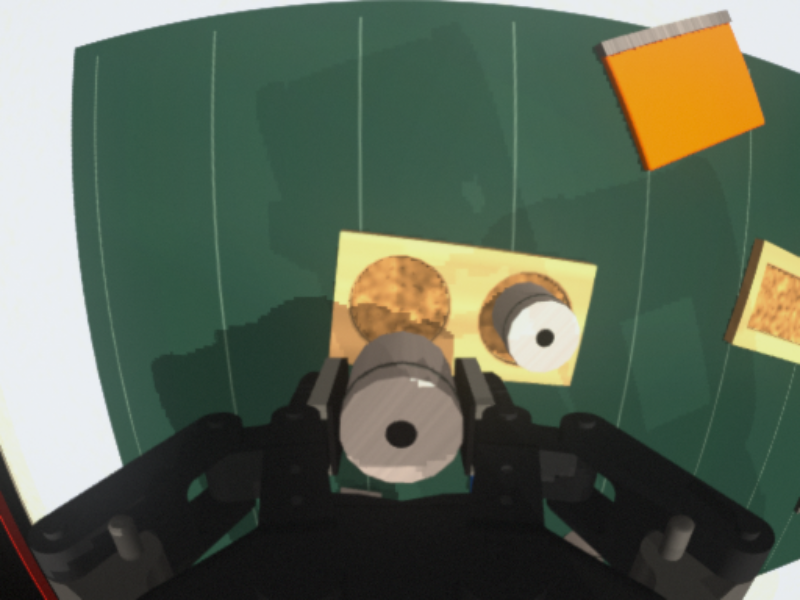

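The held standoff's dot is at (401,433) and the free well's centre is at (400,304). The first standoff stands in its own well at (525,320). I'll shift about +5 in x and lower.

```bash
python3 -m crank '[{"wx":0,"wy":0,"wz":0,"x":4,"y":-1,"z":30,"grip":25},{"wx":0,"wy":0,"wz":0,"x":4,"y":-1,"z":60,"grip":25},{"wx":0,"wy":0,"wz":0,"x":4,"y":-1,"z":75,"grip":25},{"wx":0,"wy":0,"wz":0,"x":4,"y":-1,"z":82,"grip":25},{"wx":0,"wy":0,"wz":0,"x":4,"y":-1,"z":84,"grip":25}]' && python3 -m crank '[{"wx":0,"wy":0,"wz":0,"x":0,"y":0,"z":0,"grip":25},{"wx":0,"wy":0,"wz":0,"x":0,"y":0,"z":1,"grip":25},{"wx":0,"wy":0,"wz":0,"x":0,"y":0,"z":1,"grip":25}]' && python3 -m crank '[{"wx":0,"wy":0,"wz":0,"x":0,"y":0,"z":0,"grip":38},{"wx":0,"wy":0,"wz":0,"x":0,"y":0,"z":0,"grip":48},{"wx":0,"wy":0,"wz":0,"x":0,"y":0,"z":0,"grip":48},{"wx":0,"wy":0,"wz":0,"x":0,"y":0,"z":-40,"grip":48},{"wx":0,"wy":0,"wz":0,"x":0,"y":0,"z":-90,"grip":48}]'
```

```text
clock: 11.98
tcp_pos: [631.2, 301.1, 16.0]
eef_rot: [-3.141, 0.001, -0.001]
force: [0.8, 0.9, -0.3]
grip_width: 34.9
grasp_force: 40.4
clock: 12.35
tcp_pos: [631.2, 301.6, 15.3]
eef_rot: [-3.141, 0.0, -0.002]
force: [0.2, -0.5, -0.1]
grip_width: 35.0
grasp_force: 40.4
clock: 12.98
tcp_pos: [629.2, 300.8, 103.3]
eef_rot: [3.14, -0.0, -0.007]
force: [0.3, 1.0, 0.9]
grip_width: 47.8
grasp_force: 0.0
```

```bash
python3 -m crank '[{"wx":0,"wy":0,"wz":0,"x":-45,"y":32,"z":0,"grip":48},{"wx":0,"wy":0,"wz":0,"x":-90,"y":64,"z":0,"grip":48},{"wx":0,"wy":0,"wz":0,"x":-135,"y":96,"z":0,"grip":44},{"wx":0,"wy":0,"wz":0,"x":-183,"y":130,"z":0,"grip":44},{"wx":0,"wy":0,"wz":0,"x":-183,"y":130,"z":0,"grip":44}]' && python3 -m crank '[{"wx":0,"wy":0,"wz":0,"x":0,"y":0,"z":0,"grip":44}]'
python3 - <<'E'
from h import *
f=optics.grab_frame("wrist");cv2.imwrite("pics/w5.png",cv2.resize(f["color"],(800,600)))
print(env.state()["tcp_pos"])
for d in optics.search_frame("wrist","slim_a"): print(np.round(d["xyz"]),d["score"])
E
```

```text
clock: 13.6
tcp_pos: [441.0, 169.3, 102.1]
eef_rot: [3.14, -0.003, -0.013]
force: [0.8, 0.8, -0.5]
grip_width: 44.1
grasp_force: 0.0
clock: 13.72
tcp_pos: [448.7, 171.5, 105.3]
eef_rot: [-3.141, 0.001, -0.004]
force: [0.5, 0.6, 0.3]
grip_width: 44.1
grasp_force: 0.0
[449.602713   171.84143088 105.60838352]
[448. 169.  40.] 0.9
```

View pics/w5.png

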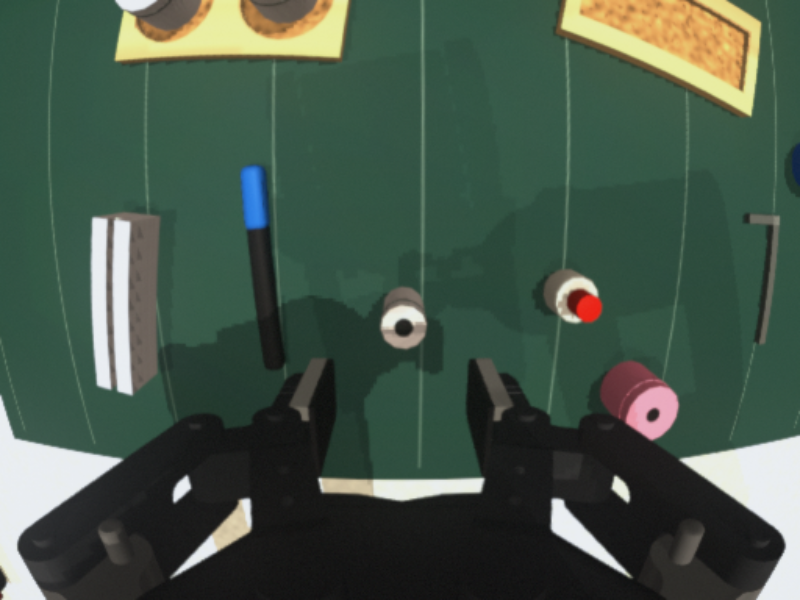

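The slim standoff's dot is at (403,327), about 3 mm behind the TCP. I'll grasp it there.

```bash
python3 -m crank '[{"wx":0,"wy":0,"wz":0,"x":-2,"y":0,"z":50,"grip":44},{"wx":0,"wy":0,"wz":0,"x":-2,"y":0,"z":83,"grip":44},{"wx":0,"wy":0,"wz":0,"x":-2,"y":0,"z":93,"grip":44},{"wx":0,"wy":0,"wz":0,"x":-2,"y":0,"z":93,"grip":44}]' && python3 -m crank '[{"wx":0,"wy":0,"wz":0,"x":0,"y":0,"z":0,"grip":12},{"wx":0,"wy":0,"wz":0,"x":0,"y":0,"z":0,"grip":12},{"wx":0,"wy":0,"wz":0,"x":0,"y":0,"z":0,"grip":12},{"wx":0,"wy":0,"wz":0,"x":0,"y":0,"z":0,"grip":12},{"wx":0,"wy":0,"wz":0,"x":0,"y":0,"z":0,"grip":12}]' 40 && python3 -m crank '[{"wx":0,"wy":0,"wz":0,"x":0,"y":0,"z":-40,"grip":12},{"wx":0,"wy":0,"wz":0,"x":0,"y":0,"z":-90,"grip":12},{"wx":0,"wy":0,"wz":0,"x":0,"y":0,"z":-90,"grip":12}]'
```

```text
clock: 14.32
tcp_pos: [446.7, 171.8, 11.5]
eef_rot: [-3.142, -0.0, -0.0]
force: [-0.1, -0.1, 1.2]
grip_width: 44.1
grasp_force: 0.0
clock: 14.95
tcp_pos: [447.7, 171.8, 13.2]
eef_rot: [-3.141, 0.0, -0.006]
force: [0.6, 1.7, 6.8]
grip_width: 20.8
grasp_force: 39.3
clock: 15.32
tcp_pos: [449.4, 172.1, 105.9]
eef_rot: [-3.14, 0.0, -0.015]
force: [-0.4, -0.5, -1.2]
grip_width: 20.8
grasp_force: 39.2
```

```bash
python3 -m crank '[{"wx":0,"wy":0,"wz":0,"x":20,"y":45,"z":0,"grip":12},{"wx":0,"wy":0,"wz":0,"x":43,"y":95,"z":0,"grip":12},{"wx":0,"wy":0,"wz":0,"x":67,"y":145,"z":0,"grip":12},{"wx":0,"wy":0,"wz":0,"x":91,"y":195,"z":0,"grip":12},{"wx":0,"wy":0,"wz":0,"x":115,"y":245,"z":0,"grip":12}]' && python3 -m crank '[{"wx":0,"wy":0,"wz":0,"x":25,"y":50,"z":0,"grip":12},{"wx":0,"wy":0,"wz":0,"x":50,"y":100,"z":0,"grip":12},{"wx":0,"wy":0,"wz":0,"x":65,"y":130,"z":0,"grip":12},{"wx":0,"wy":0,"wz":0,"x":65,"y":130,"z":0,"grip":12},{"wx":0,"wy":0,"wz":0,"x":65,"y":130,"z":0,"grip":12}]'
python3 - <<'E'
from h import *
f=optics.grab_frame("wrist");cv2.imwrite("pics/w6.png",cv2.resize(f["color"],(800,600)))
E
```

```text
clock: 15.95
tcp_pos: [560.0, -75.0, 100.0]
eef_rot: [-3.141, 0.001, 0.004]
force: [-0.4, 0.9, -0.2]
grip_width: 20.8
grasp_force: 39.3
clock: 16.58
tcp_pos: [624.3, -202.6, 99.9]
eef_rot: [-3.14, 0.0, 0.005]
force: [0.2, -0.5, 0.1]
grip_width: 20.6
grasp_force: 39.3
```

View pics/w6.png

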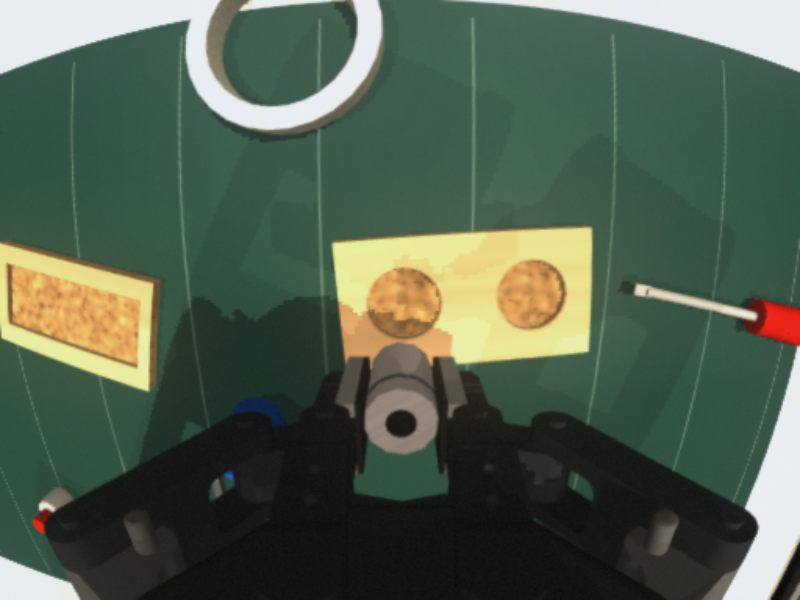

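The held standoff's dot is at (400,423). The wells are at (404,303) and (531,294).

Run:
```python
from h import *
f=optics.grab_frame("wrist");print(env.state()["tcp_pos"])
for n,u,v,z in[("obj",400,423,127),("w1",404,303,8),("w2",531,294,8)]: print(n,pix(f,u*.64,v*.64,z,True).round(1))
```

```text
[ 624.58282898 -202.0531323   100.53735972]
obj [ 622.8 -200.9  127. ]
w1 [ 626.1 -202.6    8. ]
w2 [ 631.1 -270.5    8. ]
```

```bash
python3 -m crank '[{"wx":0,"wy":0,"wz":0,"x":2,"y":2,"z":30,"grip":12},{"wx":0,"wy":0,"wz":0,"x":2,"y":2,"z":60,"grip":12},{"wx":0,"wy":0,"wz":0,"x":2,"y":2,"z":75,"grip":12},{"wx":0,"wy":0,"wz":0,"x":2,"y":2,"z":82,"grip":12},{"wx":0,"wy":0,"wz":0,"x":2,"y":2,"z":84,"grip":12}]' && python3 -m crank '[{"wx":0,"wy":0,"wz":0,"x":0,"y":0,"z":0,"grip":12},{"wx":0,"wy":0,"wz":0,"x":0,"y":0,"z":1,"grip":12},{"wx":0,"wy":0,"wz":0,"x":0,"y":0,"z":1,"grip":12}]' && python3 -m crank '[{"wx":0,"wy":0,"wz":0,"x":0,"y":0,"z":0,"grip":24},{"wx":0,"wy":0,"wz":0,"x":0,"y":0,"z":0,"grip":38},{"wx":0,"wy":0,"wz":0,"x":0,"y":0,"z":0,"grip":42},{"wx":0,"wy":0,"wz":0,"x":0,"y":0,"z":-40,"grip":42},{"wx":0,"wy":0,"wz":0,"x":0,"y":0,"z":-90,"grip":42}]'
```

```text
clock: 17.3
tcp_pos: [628.0, -205.5, 17.9]
eef_rot: [3.141, 0.0, 0.001]
force: [1.2, 0.8, 0.1]
grip_width: 20.8
grasp_force: 39.3
clock: 17.68
tcp_pos: [628.2, -206.0, 17.3]
eef_rot: [3.141, -0.0, 0.002]
force: [0.4, 0.4, 0.7]
grip_width: 20.6
grasp_force: 39.4
clock: 18.3
tcp_pos: [626.2, -205.0, 105.4]
eef_rot: [-3.14, 0.0, 0.006]
force: [1.5, -0.3, -0.2]
grip_width: 42.1
grasp_force: 0.0
```

```bash
python3 -m crank '[{"wx":0,"wy":0,"wz":0,"x":-50,"y":-11,"z":0,"grip":42},{"wx":0,"wy":0,"wz":0,"x":-100,"y":-22,"z":0,"grip":42},{"wx":0,"wy":0,"wz":0,"x":-150,"y":-33,"z":0,"grip":42},{"wx":0,"wy":0,"wz":0,"x":-184,"y":-43,"z":0,"grip":42},{"wx":0,"wy":0,"wz":0,"x":-184,"y":-43,"z":0,"grip":42}]' && python3 -m crank '[{"wx":0,"wy":0,"wz":0,"x":0,"y":0,"z":0,"grip":42},{"wx":0,"wy":0,"wz":0,"x":0,"y":0,"z":0,"grip":42}]'
python3 - <<'E'
from h import *
f=optics.grab_frame("wrist");cv2.imwrite("pics/w7.png",cv2.resize(f["color"],(800,600)))
E
```

```text
clock: 18.92
tcp_pos: [440.9, -161.3, 105.9]
eef_rot: [-3.14, 0.001, 0.004]
force: [0.4, 0.5, 0.7]
grip_width: 41.9
grasp_force: 0.0
clock: 19.18
tcp_pos: [445.1, -163.3, 107.1]
eef_rot: [3.141, -0.0, 0.003]
force: [-0.4, 0.3, -1.7]
grip_width: 42.5
grasp_force: 0.0
```

View pics/w7.png

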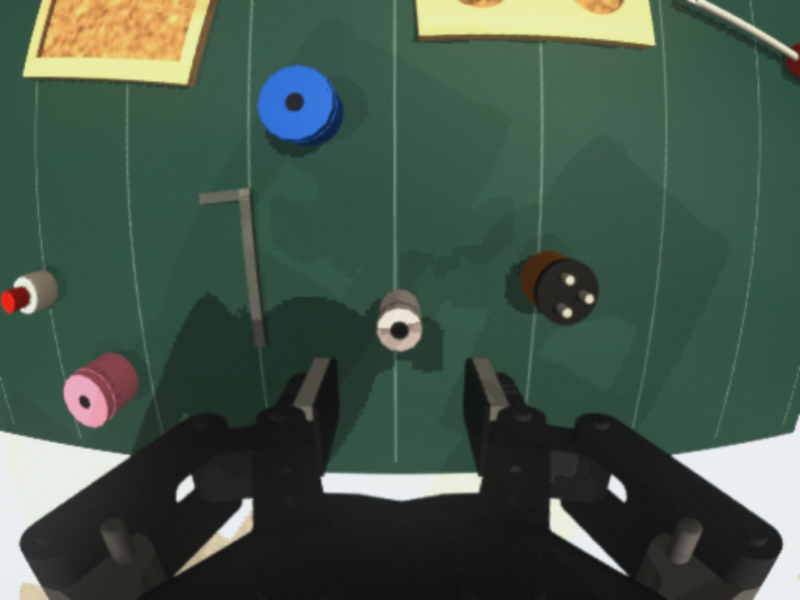

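The slim standoff's dot is at (399,330) and centred, with the jar clear at (565,290).

```bash
python3 -m crank '[{"wx":0,"wy":0,"wz":0,"x":-2,"y":0,"z":50,"grip":42},{"wx":0,"wy":0,"wz":0,"x":-2,"y":0,"z":85,"grip":42},{"wx":0,"wy":0,"wz":0,"x":-2,"y":0,"z":94,"grip":42},{"wx":0,"wy":0,"wz":0,"x":-2,"y":0,"z":94,"grip":42}]' && python3 -m crank '[{"wx":0,"wy":0,"wz":0,"x":0,"y":0,"z":0,"grip":12},{"wx":0,"wy":0,"wz":0,"x":0,"y":0,"z":0,"grip":12},{"wx":0,"wy":0,"wz":0,"x":0,"y":0,"z":0,"grip":12},{"wx":0,"wy":0,"wz":0,"x":0,"y":0,"z":0,"grip":12},{"wx":0,"wy":0,"wz":0,"x":0,"y":0,"z":0,"grip":12}]' 40 && python3 -m crank '[{"wx":0,"wy":0,"wz":0,"x":0,"y":0,"z":-40,"grip":12},{"wx":0,"wy":0,"wz":0,"x":0,"y":0,"z":-90,"grip":12},{"wx":0,"wy":0,"wz":0,"x":0,"y":0,"z":-90,"grip":12}]' && python3 -m crank '[{"wx":0,"wy":0,"wz":0,"x":45,"y":25,"z":0,"grip":12},{"wx":0,"wy":0,"wz":0,"x":90,"y":51,"z":0,"grip":12},{"wx":0,"wy":0,"wz":0,"x":135,"y":77,"z":0,"grip":12},{"wx":0,"wy":0,"wz":0,"x":183,"y":107,"z":0,"grip":12},{"wx":0,"wy":0,"wz":0,"x":183,"y":107,"z":0,"grip":12}]' && python3 -m crank '[{"wx":0,"wy":0,"wz":0,"x":0,"y":0,"z":0,"grip":12},{"wx":0,"wy":0,"wz":0,"x":0,"y":0,"z":0,"grip":12}]'
python3 - <<'E'
from h import *
f=optics.grab_frame("wrist");cv2.imwrite("pics/w8.png",cv2.resize(f["color"],(800,600)))
E
```

```text
clock: 19.73
tcp_pos: [442.1, -162.8, 12.5]
eef_rot: [-3.141, 0.0, 0.001]
force: [0.4, 0.2, 0.3]
grip_width: 42.1
grasp_force: 0.0
clock: 20.35
tcp_pos: [443.4, -163.6, 14.2]
eef_rot: [3.14, -0.0, 0.006]
force: [1.3, 0.2, 6.4]
grip_width: 20.6
grasp_force: 39.5
clock: 20.72
tcp_pos: [445.0, -164.5, 107.0]
eef_rot: [3.136, -0.0, 0.014]
force: [0.3, 0.1, -0.2]
grip_width: 20.9
grasp_force: 39.2
clock: 21.35
tcp_pos: [626.1, -271.3, 99.5]
eef_rot: [-3.141, 0.002, 0.002]
force: [-0.8, -0.3, -0.4]
grip_width: 20.5
grasp_force: 39.3
clock: 21.6
tcp_pos: [623.2, -268.6, 102.0]
eef_rot: [-3.141, -0.0, 0.003]
force: [-0.2, 0.4, -0.2]
grip_width: 20.9
grasp_force: 39.3
```

View pics/w8.png

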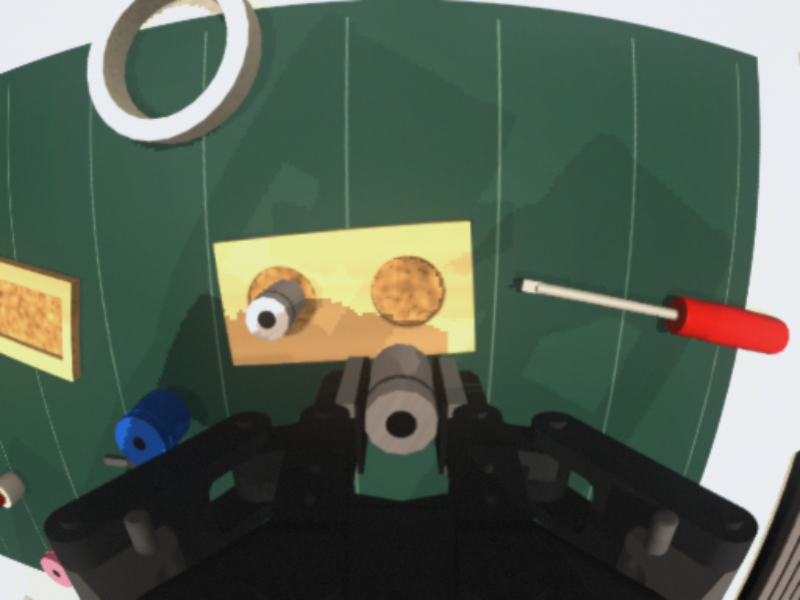

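The free well is at (408,291) and the held dot at (400,423). The first slim standoff stands in its well at about (280,300). I need x +8, y +4.

```bash
python3 -m crank '[{"wx":0,"wy":0,"wz":0,"x":8,"y":4,"z":30,"grip":12},{"wx":0,"wy":0,"wz":0,"x":8,"y":4,"z":60,"grip":12},{"wx":0,"wy":0,"wz":0,"x":8,"y":4,"z":75,"grip":12},{"wx":0,"wy":0,"wz":0,"x":8,"y":4,"z":82,"grip":12},{"wx":0,"wy":0,"wz":0,"x":8,"y":4,"z":84,"grip":12}]' && python3 -m crank '[{"wx":0,"wy":0,"wz":0,"x":0,"y":0,"z":0,"grip":12},{"wx":0,"wy":0,"wz":0,"x":0,"y":0,"z":1,"grip":12},{"wx":0,"wy":0,"wz":0,"x":0,"y":0,"z":1,"grip":12}]' && python3 -m crank '[{"wx":0,"wy":0,"wz":0,"x":0,"y":0,"z":0,"grip":24},{"wx":0,"wy":0,"wz":0,"x":0,"y":0,"z":0,"grip":38},{"wx":0,"wy":0,"wz":0,"x":0,"y":0,"z":0,"grip":42},{"wx":0,"wy":0,"wz":0,"x":0,"y":0,"z":-40,"grip":42},{"wx":0,"wy":0,"wz":0,"x":0,"y":0,"z":-100,"grip":42}]'
```

```text
clock: 22.28
tcp_pos: [632.9, -273.7, 19.2]
eef_rot: [3.141, -0.0, 0.001]
force: [-0.2, -0.8, 0.1]
grip_width: 20.8
grasp_force: 39.3
clock: 22.65
tcp_pos: [633.2, -274.0, 18.3]
eef_rot: [3.141, -0.0, 0.002]
force: [-0.5, 0.5, 1.1]
grip_width: 20.6
grasp_force: 39.3
clock: 23.28
tcp_pos: [630.5, -272.4, 115.1]
eef_rot: [-3.138, 0.0, 0.01]
force: [1.0, -0.8, 1.2]
grip_width: 42.1
grasp_force: 0.0
```

```bash
python3 -m crank '[{"wx":0,"wy":0,"wz":0,"x":-14,"y":-50,"z":0,"grip":46},{"wx":0,"wy":0,"wz":0,"x":-29,"y":-104,"z":0,"grip":46},{"wx":0,"wy":0,"wz":0,"x":-45,"y":-158,"z":0,"grip":46},{"wx":0,"wy":0,"wz":0,"x":-61,"y":-212,"z":0,"grip":46},{"wx":0,"wy":0,"wz":0,"x":-77,"y":-266,"z":0,"grip":46}]' && python3 -m crank '[{"wx":0,"wy":0,"wz":0,"x":-16,"y":-54,"z":0,"grip":46},{"wx":0,"wy":0,"wz":0,"x":-32,"y":-108,"z":0,"grip":46},{"wx":0,"wy":0,"wz":0,"x":-48,"y":-162,"z":0,"grip":46},{"wx":0,"wy":0,"wz":0,"x":-64,"y":-216,"z":0,"grip":46},{"wx":0,"wy":0,"wz":0,"x":-80,"y":-270,"z":0,"grip":46}]' && python3 -m crank '[{"wx":0,"wy":0,"wz":0.08,"x":-10,"y":-35,"z":0,"grip":46},{"wx":0,"wy":0,"wz":0.16,"x":-18,"y":-66,"z":0,"grip":46},{"wx":0,"wy":0,"wz":0.16,"x":-18,"y":-66,"z":0,"grip":46},{"wx":0,"wy":0,"wz":0.16,"x":-18,"y":-66,"z":0,"grip":46}]'
python3 - <<'E'
from h import *
f=optics.grab_frame("wrist");cv2.imwrite("pics/w9.png",cv2.resize(f["color"],(800,600)))
print(env.state()["joint_positions"])
im=f["color"];H,S,V=cv2.split(cv2.cvtColor(im,cv2.COLOR_BGR2HSV));m=((S<40)&(V>150)).astype(np.uint8);m[240:]=0
for c in cv2.findContours(m,cv2.RETR_EXTERNAL,cv2.CHAIN_APPROX_NONE)[0]:
    if cv2.contourArea(c)>200:
        P=np.array([pix(f,*p[0],34,True)[:2] for p in c],np.float32);print(c.reshape(-1,2).mean(0)/.64,cv2.minAreaRect(P))
E
```

```text
clock: 23.9
tcp_pos: [555.1, -6.0, 117.8]
eef_rot: [-3.142, 0.001, -0.001]
force: [1.4, 0.8, 0.0]
grip_width: 45.9
grasp_force: 0.0
clock: 24.52
tcp_pos: [475.2, 264.1, 117.9]
eef_rot: [-3.141, 0.0, -0.001]
force: [0.5, -0.1, -0.4]
grip_width: 45.9
grasp_force: 0.0
clock: 25.02
tcp_pos: [457.8, 327.9, 117.4]
eef_rot: [3.131, -0.25, -0.0]
force: [0.1, -0.8, 0.2]
grip_width: 46.4
grasp_force: 0.0
[ 4.67423844e-01  3.00722308e-01  1.67625294e+00 -4.80256731e-04
  1.16500537e+00  2.19877198e+00]
[392.58996212 273.66477273] ((475.0111999511719, 330.2711181640625), (26.27590560913086, 56.5377311706543), 81.32929992675781)
[ 60.18266908 195.43830515] ((578.6550903320312, 529.1051025390625), (128.25851440429688, 261.05517578125), 84.68505859375)
```

View pics/w9.png

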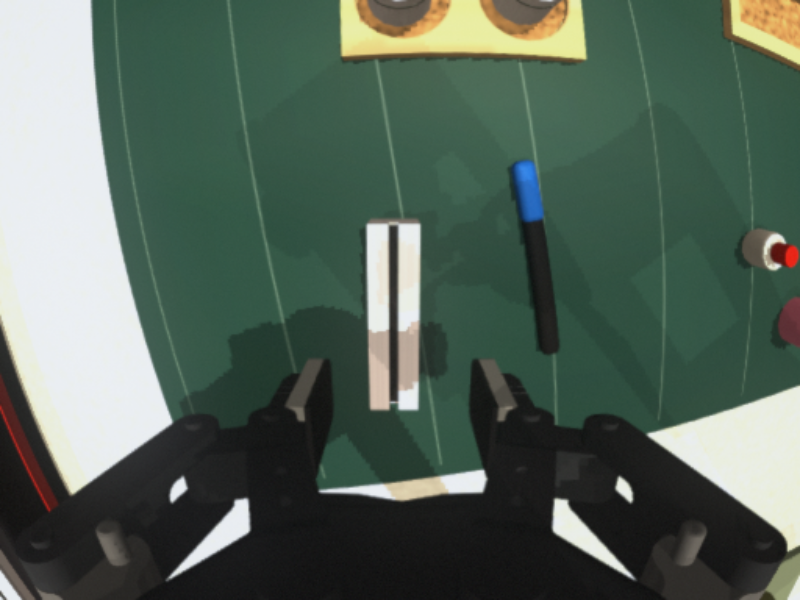

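The bar is square to the fingers, running from (393,222) to (394,409), slightly left of centre.

Run:
```python
from h import *
f=optics.grab_frame("wrist");s=env.state();t=np.array(s["tcp_pos"]);A=rot(s["eef_rot"])
a,b=[pix(f,u*.64,v*.64,34,True) for u,v in[(393,222),(394,409)]]
print(a,b,t,A.T@((a+b)/2-t),np.linalg.norm(a-b),np.degrees(np.arctan2(*(a-b)[1::-1])))
```

```text
[502.94430839 324.99561242  34.        ] [403.65117368 340.99936021  34.        ] [458.08012221 327.3793692  117.47216027] [-5.61697983 -4.81564934 83.47032412] 100.57458199847814 -9.156006405142977
```

```bash
python3 -m crank '[{"wx":0,"wy":0,"wz":0,"x":-5,"y":-5,"z":50,"grip":46},{"wx":0,"wy":0,"wz":0,"x":-5,"y":-5,"z":95,"grip":46},{"wx":0,"wy":0,"wz":0,"x":-5,"y":-5,"z":107,"grip":46},{"wx":0,"wy":0,"wz":0,"x":-5,"y":-5,"z":107,"grip":46}]' && python3 -m crank '[{"wx":0,"wy":0,"wz":0,"x":0,"y":0,"z":0,"grip":15},{"wx":0,"wy":0,"wz":0,"x":0,"y":0,"z":0,"grip":15},{"wx":0,"wy":0,"wz":0,"x":0,"y":0,"z":0,"grip":15},{"wx":0,"wy":0,"wz":0,"x":0,"y":0,"z":0,"grip":15},{"wx":0,"wy":0,"wz":0,"x":0,"y":0,"z":0,"grip":15}]' 60 && python3 -m crank '[{"wx":0,"wy":0,"wz":0,"x":0,"y":0,"z":-40,"grip":15},{"wx":0,"wy":0,"wz":0,"x":0,"y":0,"z":-90,"grip":15},{"wx":0,"wy":0,"wz":0,"x":0,"y":0,"z":-90,"grip":15}]'
```

```text
clock: 25.62
tcp_pos: [453.8, 333.4, 10.3]
eef_rot: [3.131, -0.253, -0.002]
force: [-0.6, 0.2, 0.6]
grip_width: 46.0
grasp_force: 0.0
clock: 26.25
tcp_pos: [455.8, 335.0, 13.0]
eef_rot: [-3.129, 0.251, -0.007]
force: [1.0, 0.1, 6.8]
grip_width: 25.0
grasp_force: 61.5
clock: 26.62
tcp_pos: [457.3, 336.3, 105.9]
eef_rot: [-3.125, 0.25, -0.015]
force: [-0.1, -0.3, -1.7]
grip_width: 24.8
grasp_force: 60.6
```

```bash
python3 -m crank '[{"wx":0,"wy":0,"wz":0,"x":26,"y":35,"z":0,"grip":15},{"wx":0,"wy":0,"wz":0,"x":58,"y":78,"z":0,"grip":15},{"wx":0,"wy":0,"wz":0,"x":90,"y":121,"z":0,"grip":15},{"wx":0,"wy":0,"wz":0,"x":122,"y":164,"z":0,"grip":15},{"wx":0,"wy":0,"wz":0,"x":154,"y":207,"z":0,"grip":15}]' && python3 -m crank '[{"wx":0,"wy":0,"wz":-0.15,"x":32,"y":43,"z":0,"grip":15},{"wx":0,"wy":0,"wz":-0.3,"x":58,"y":78,"z":0,"grip":15},{"wx":0,"wy":0,"wz":-0.45,"x":62,"y":85,"z":0,"grip":15},{"wx":0,"wy":0,"wz":-0.6,"x":62,"y":85,"z":0,"grip":15},{"wx":0,"wy":0,"wz":-0.75,"x":62,"y":85,"z":0,"grip":15}]' && python3 -m crank '[{"wx":0,"wy":0,"wz":-0.15,"x":0,"y":0,"z":0,"grip":15},{"wx":0,"wy":0,"wz":-0.3,"x":0,"y":0,"z":0,"grip":15},{"wx":0,"wy":0,"wz":-0.45,"x":0,"y":0,"z":0,"grip":15},{"wx":0,"wy":0,"wz":-0.6,"x":0,"y":0,"z":0,"grip":15},{"wx":0,"wy":0,"wz":-0.75,"x":0,"y":0,"z":0,"grip":15}]' && python3 -m crank '[{"wx":0,"wy":0,"wz":0,"x":0,"y":0,"z":0,"grip":15},{"wx":0,"wy":0,"wz":0,"x":0,"y":0,"z":0,"grip":15},{"wx":0,"wy":0,"wz":0,"x":0,"y":0,"z":0,"grip":15}]'
python3 - <<'E'
from h import *
f=optics.grab_frame("wrist");cv2.imwrite("pics/w10.png",cv2.resize(f["color"],(800,600)))
A=rot(env.state()["eef_rot"]);print(A[:,0],np.degrees(np.arctan2(A[1,0],A[0,0])))
E
```

```text
clock: 27.25
tcp_pos: [571.9, 103.7, 99.0]
eef_rot: [3.132, -0.251, -0.004]
force: [1.4, 0.5, -1.9]
grip_width: 25.0
grasp_force: 60.5
clock: 27.88
tcp_pos: [618.9, 11.2, 98.5]
eef_rot: [-3.003, -0.919, 0.005]
force: [-0.4, 0.3, -1.8]
grip_width: 24.8
grasp_force: 60.5
clock: 28.5
tcp_pos: [618.8, 11.7, 98.6]
eef_rot: [-2.456, -1.955, 0.004]
force: [0.6, 1.3, -1.3]
grip_width: 24.5
grasp_force: 60.5
clock: 28.88
tcp_pos: [620.0, 11.5, 100.2]
eef_rot: [-2.463, -1.949, 0.001]
force: [0.3, -0.3, -1.7]
grip_width: 24.5
grasp_force: 60.5
[ 2.29769337e-01  9.73245114e-01 -6.91997129e-06] 76.7165079471109
```

View pics/w10.png

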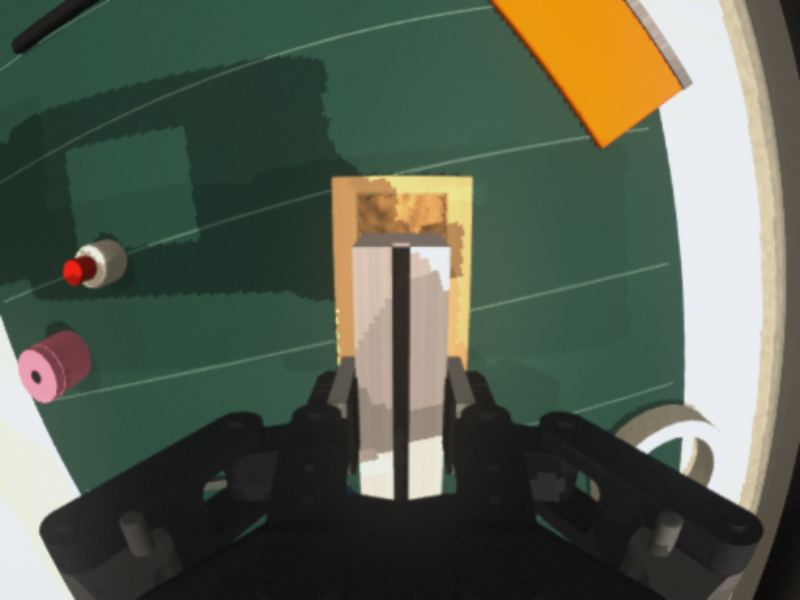

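The bar's groove runs from (401,245) to (401,498). The block's far edge is row 178, spanning columns 332 to 473.

Run:
```python
from h import *
f=optics.grab_frame("wrist");s=env.state();t=np.array(s["tcp_pos"]);A=rot(s["eef_rot"]);print(t)
q=lambda u,v,z:(A.T@(pix(f,u*.64,v*.64,z,True)-t)).round(1)
print("bar",q(401,245,121),q(401,498,121)); print("blk far corners",q(332,178,10),q(473,178,10),"well",q(357,193,10),q(447,193,10))
print("est centre",A.T@(np.array([621.3,12,0])-t))
```

```text
[620.21138298  11.40164747 100.42239569]
bar [ 49.8  -1.2 -20.6] [-32.1  -1.2 -20.6]
blk far corners [ 68.9 -35.4  90.4] [68.9 34.9 90.4] well [ 61.1 -22.9  90.4] [61.1 21.9 90.4]
est centre [  0.83199843   0.94150305 100.42221876]
```

```bash
python3 -m crank '[{"wx":0,"wy":0,"wz":0,"x":1.5,"y":1,"z":30,"grip":15},{"wx":0,"wy":0,"wz":0,"x":1.5,"y":1,"z":60,"grip":15},{"wx":0,"wy":0,"wz":0,"x":1.5,"y":1,"z":75,"grip":15},{"wx":0,"wy":0,"wz":0,"x":1.5,"y":1,"z":82,"grip":15},{"wx":0,"wy":0,"wz":0,"x":1.5,"y":1,"z":83,"grip":15}]' && python3 -m crank '[{"wx":0,"wy":0,"wz":0,"x":0,"y":0,"z":0,"grip":15},{"wx":0,"wy":0,"wz":0,"x":0,"y":0,"z":1,"grip":15},{"wx":0,"wy":0,"wz":0,"x":0,"y":0,"z":1,"grip":15}]'
```

```text
clock: 29.6
tcp_pos: [622.0, 12.5, 17.8]
eef_rot: [2.462, 1.95, 0.001]
force: [0.3, -0.3, -2.5]
grip_width: 25.0
grasp_force: 60.6
clock: 29.98
tcp_pos: [622.0, 12.5, 17.2]
eef_rot: [2.462, 1.95, 0.001]
force: [-0.0, -0.7, -0.3]
grip_width: 24.8
grasp_force: 60.6
```

Near contact, since the weight is coming off. One more millimetre, then release and check.

```bash
python3 -m crank '[{"wx":0,"wy":0,"wz":0,"x":0,"y":0,"z":1,"grip":15},{"wx":0,"wy":0,"wz":0,"x":0,"y":0,"z":1,"grip":15},{"wx":0,"wy":0,"wz":0,"x":0,"y":0,"z":1,"grip":28},{"wx":0,"wy":0,"wz":0,"x":0,"y":0,"z":1,"grip":42},{"wx":0,"wy":0,"wz":0,"x":0,"y":0,"z":1,"grip":46}]' && python3 -m crank '[{"wx":0,"wy":0,"wz":0,"x":0,"y":0,"z":-40,"grip":46},{"wx":0,"wy":0,"wz":0,"x":0,"y":0,"z":-90,"grip":46},{"wx":0,"wy":0,"wz":0,"x":-50,"y":0,"z":-140,"grip":46},{"wx":0,"wy":0,"wz":0,"x":-100,"y":0,"z":-170,"grip":46},{"wx":0,"wy":0,"wz":0,"x":-150,"y":0,"z":-200,"grip":46}]' && python3 -m crank '[{"wx":0,"wy":0,"wz":0,"x":-50,"y":-50,"z":0,"grip":46},{"wx":0,"wy":0,"wz":0,"x":-100,"y":-100,"z":0,"grip":46},{"wx":0,"wy":0,"wz":0,"x":-150,"y":-150,"z":0,"grip":46},{"wx":0,"wy":0,"wz":0,"x":-200,"y":-200,"z":0,"grip":46},{"wx":0,"wy":0,"wz":0,"x":-250,"y":-200,"z":0,"grip":46}]'
python3 - <<'E'
from h import *
a=optics.grab_frame("top")["color"];b=optics.grab_frame("side")["color"]
A=cv2.resize(a[105:250,30:500],(800,247),interpolation=cv2.INTER_CUBIC);B=cv2.resize(b[60:350,150:400],None,fx=1.2,fy=1.2,interpolation=cv2.INTER_CUBIC)
o=np.zeros((600,800,3),np.uint8);o[:247]=A;o[250:250+348,:300]=B;cv2.imwrite("pics/fin.png",o)
E
```

```text
clock: 30.6
tcp_pos: [621.6, 12.6, 15.4]
eef_rot: [-2.463, -1.951, 0.0]
force: [-0.5, -0.1, -0.6]
grip_width: 45.9
grasp_force: 0.0
clock: 31.22
tcp_pos: [587.0, -134.5, 217.1]
eef_rot: [2.461, 1.951, 0.001]
force: [0.9, 0.3, -0.1]
grip_width: 46.1
grasp_force: 0.0
clock: 31.85
tcp_pos: [340.5, -318.2, 215.3]
eef_rot: [-2.461, -1.951, -0.001]
force: [0.9, -0.3, -0.9]
grip_width: 45.9
grasp_force: 0.0
```

View pics/fin.png

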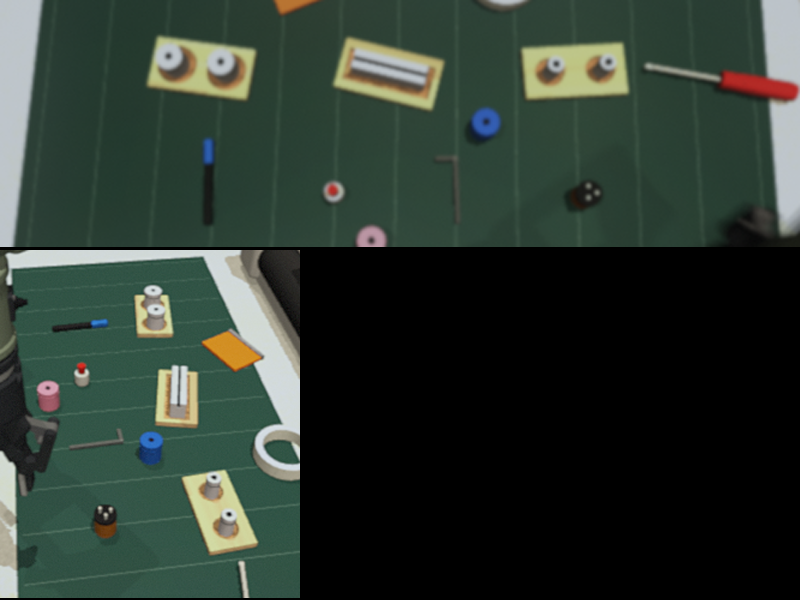

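All five parts appear seated, and the jar is standing at (588,195). I'll check the centres numerically before handing in.

Run:
```python
from h import *
f=optics.grab_frame("top");H,S,V=cv2.split(cv2.cvtColor(f["color"],cv2.COLOR_BGR2HSV))
m=((V>135)&(S<60)).astype(np.uint8);m[:115]=0;m[180:]=0;m[:,:90]=0;m[:,420:]=0
for c in cv2.findContours(m,cv2.RETR_EXTERNAL,cv2.CHAIN_APPROX_NONE)[0]:
    if cv2.contourArea(c)>25:
        r=cv2.minAreaRect(np.array([pix(f,*p[0],43)[:2] for p in c],np.float32));print(np.round(r[0],1),np.round(r[1],1),round(r[2],1))
```

```text
[613.7  12.4] [100.5  11.7] 76.9
[ 629.4 -206.3] [22.6 20.9] 63.6
[ 633.5 -274.1] [20.9 22.1] 1.1
[629.3   8.7] [100.3  13.4] 77.6
[624.5 232.8] [34.8 38.1] 48.8
[629.6 303.5] [35.7 36. ] 4.3
```

```bash
python3 -c "
from cell import env
print(env.sign_off())"
```

```text
the job is handed in; nothing more can be done
None
```

I put all four standoffs and the bar in their wells, upright with the bar groove up, left the jar standing, and handed the job in at about 32 s of the 109 s allowed.

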